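# Lock the pinning block into its bench holder

### The arm

A 7-joint arm with a two-finger parallel gripper is mounted at the origin on a cart in front of the work surface, level with it; the furniture and walls round the work are solid. World frame = base frame: x ahead of the robot, y to its left, z up, the work surface at z = 0. Lengths are in mm, angles in degrees, forces in N, time in s.
With the tool pointing down it reaches from about 400 to 850 mm from the base axis. Payload 10.4 kg.
Tool frame: the origin (TCP) lies between the finger pads; the fingertips stand tip_reach ahead of it and the grasp point (between the pads) lies 5 mm behind it (tip_reach is the distance from the TCP to the fingertips, in mm); z points along the fingers, y is the line along which they close (so a half turn about z gives the same grasp; the last joint's range is limited). The gripper opens to 85 mm and grips with 20 to 120 N. Pads are 22 mm wide; open, the fingers measure 114 mm over their backs; the gripper's body (76 mm by 85 mm) begins 54 mm behind the grasp point. The pads swing forward as they close: fully open they stand 13 mm farther back than shut.
Start: joints at [-1.295, 19.034, -3.707, 83.658, 1.238, 77.344, -5.071], TCP at [625.02, 0.018, 245.338] pointing down, gripper open.
Joint ranges: [-148.97, 148.97], [-28.65, 121.19], [-84.17, 76.75], [9.2, 138.47], [-72.65, 252.65], [3.7, 117.97], [-149.18, 149.18]. Speed limits (degrees/s): [127.2, 127.2, 159.86, 159.86, 180, 180, 180].

### API

Orientations are given as [roll, pitch, yaw] about the fixed x, y, z axes, in that order (R = Rz(yaw) Ry(pitch) Rx(roll)).
In Python, from station import get_obs, read_camera, close_job, tip_reach gives the robot as it stands.
- The arm moves only by the shell command python3 -m creep 'ROWS' [FORCE]. ROWS is JSON, one flat list of numbers, 7 for each row, row after row: the turn, a rotation vector about the tool's x, y, z in rad, then the shift along the tool's x, y, z in mm, then the finger opening in mm, from 0 to 85.4. In form: [rx, ry, rz, tx, ty, tz, jaw, rx, ry, rz, tx, ty, tz, jaw, ...]. A call has 1 to 10 rows; each row is the pose to reach, as a shift and turn from the pose commanded when the call began, along the tool's axes at that moment; what a row does not reach only later rows make up. A row lasts 1/10 s, in which the tool goes at most 50 mm and 8.59 degrees, less where a joint would pass 70% of its speed; a pose out of reach is approached as far as the arm can. A call with a gripper value outside its range is refused whole. The fingers move at their own pace and stop on an object; FORCE is the grip in N (left out, the last holds). Time passes only in rows, so rows that repeat a pose let the fingers close. It gives the time, the measured TCP pose, the force, the opening and the grip force at its end, in the units of the state.
- get_obs(): the state, without advancing time (a new reading comes with each control period).
- read_camera(name): name is "scene" or "side" or "wrist"; returns a dict with "img" (384x512x3 uint8, red, green, blue), "range_z" (384x512 float32, mm along the optical axis (not along the pixel's ray), 0 where there is no reading), "fx", "fy", "cx", "cy" (pixels), "T" (4x4, takes a point from camera to world coordinates); the wrist camera has in their place "tool_from_camera" (4x4, takes a point from camera to tool coordinates, whose origin is the TCP and whose axes are the flange's). Camera axes: x right, y up, looking along -z (the intrinsics and any distortion apply to the point x, -y, -z); pixel columns grow to the right and rows downward; lengths in mm; the calibration is good to about 2 mm. The wrist camera is an equidistant fisheye: a pixel r from the principal point sees the ray r / f radians off the axis. A picture is of the moment at which its call begins: read the wrist's pose just before it.
- close_job(): hands the job in; it is judged then, once.
The state is a dict: "clock": time; "q": joint angles; "joint_velocities": joint speeds; "effort": joint torques, N m; "tcp_pos": TCP position; "eef_rot": TCP orientation; "ft_force": force on the tool from outside, world axes, zero at the start; "wrist_torque": the same for the moment, N m; "width": finger opening in mm; "finger_force": force on a finger pad.
Only numpy, scipy, OpenCV 4.12 (cv2) and the standard library are available. Lean on these libraries where they do the work, as an engineer would, in place of code of your own. Each camera call takes 0.05 s, during which the arm holds its last target. There are 200 camera calls.

### The job

Turn the quarter-turn latch of the bench holder fully open, put the wooden pinning block pins-up on the holder's board and slide it lengthwise in under the two keeper strips until it is fully home against the end stop. Then turn the latch back to its closed stop so that its gate shuts the block in. Leave the tin, the oil bottle and the padlock where they are.

Things in the scene. Friction and masses are not known exactly. Their poses are not given: they have to be found in the camera images.
- holder: Fixed plywood board 240 x 170 x 12 mm with the block holder on it; origin on its underside (bench height), 112 mm from its near end (-x) and midway across. +x is the direction in which the block slides in, z up. The channel's centre line is at y = -40 mm. Bare apron from x = -112 to +10 mm; end stop's face is at x = +110 mm. All but the latch is under 38 mm high.
- holder_home (a point): Point on the board's top (12 mm above the bench) under the middle of the block when fully home: holder frame (60, -40, 12) mm, same axes. Two steel keeper strips, underside 22.5 mm above the board, reach 3.5 mm in over the block's long edges from holder x = +40 mm on, so that it can only be slid in.
- holder_mouth (a point): Point on the board's top at the middle of the channel's mouth: holder frame (10, -40, 12) mm, same axes. The aluminium guide rails, 22.5 mm high, stand about 68 mm apart here and close in to 50 mm at holder x = +38 mm, then run parallel to the end stop; outer sides of the rails 78 mm apart.
- latch_pivot (a point): Point on the board's top on the latch's upright hinge axis: holder frame (0, 25, 12) mm. The gate is a steel bar 12 mm wide, 83 mm long from the hinge, 3 to 15 mm above the board; the boss on the hinge is 28 mm across, 29 mm tall.
- latch_knob (a point): Top centre of the latch's upright black knob: 18 mm diameter, 40 mm tall, from 38 to 78 mm above the bench, 75 mm from the hinge axis, at the end of a steel handle bar 14 mm wide whose top is 32 mm above the bench.
- latch (a joint): Latch angle in rad, 0 = closed stop, 1.571 = open stop, growing clockwise seen from above; stays where it is left. Closed: the knob handle points to the holder's +y and the gate to -y, across the channel, where it bars the way in, or stands 4 mm behind a block that is fully home. Open: the handle points to the holder's +x and the gate to -x, clear of the channel.
- pin_block: Loose wooden block, 45 x 100 x 20 mm (its own x, y, z), with small brass pins rising to 22 mm from its upper face, about 0.2 kg, lying on the bench right of the holder; origin at the centre of its underside, z up, long axis y. Either end may go in first.
- parts_tin: Bystander: round red tin with a lid, 66 mm across, 36 mm tall; origin at the centre of its underside.
- oil_bottle: Bystander: upright oil bottle with a spout, 45 mm across, 133 mm tall; origin at the centre of its underside.
- padlock: Bystander: padlock lying flat, 78 x 48 x 19 mm; origin at the centre of its underside.
There are look-alikes about, which are no part of the job. What is shaped like the pin_block but black is not meant.

How it is judged:
By the outcome, as a careful person would: the job done as asked, in the order asked, and still so for the second after the job is handed in, with the robot touching nothing.
It also fails if it takes over 72 s, if anything falls off the work surface, if the arm or the gripper's body presses on something with over 40 N, if the wrist force passes 120 N, or if a joint passes its speed limit or range.

## Working session

There is one attempt and no reset: what is moved stays moved. The work goes in short steps, Python scripts to look and compute and a shell command to move; the robot and the scene stay as the last step left them, time stands still between calls to the robot, and variables do not carry over. Pictures are saved under pics/ and viewed, at most 13 in all, crops included, and the job is handed in when it is done.

```bash
ls; mkdir -p pics; python3 - <<'E'
from station import *
import cv2,numpy as np
print(get_obs(),tip_reach if not callable(tip_reach) else tip_reach())
for n in("scene","side"):
    c=read_camera(n); np.savez(n+".npz",**c)
    cv2.imwrite(f"pics/{n}0.png",c["img"][...,::-1]); print(n,{k:c[k] for k in c if k not in("img","range_z")})
E
```

```text
pics
{'clock': 0.0, 'q': array([-1.29632423, 19.07259517, -3.70603944, 83.70551012,  1.23873957,
       77.34390633, -5.06949598]), 'joint_velocities': array([ 0.00093406, -0.0365657 ,  0.00822916,  0.08643633,  0.03446423,
        0.00324719, -0.09469344]), 'effort': array([ 4.98105128e-04, -6.25449800e+01,  4.97091911e-02, -3.91610491e+01,
        1.63588714e-02,  9.83294769e-03, -6.01235030e-06]), 'tcp_pos': array([ 6.24644854e+02, -5.69092357e-03,  2.44513248e+02]), 'eef_rot': array([-1.79918033e+02,  5.25725848e-03,  9.00031309e+01]), 'ft_force': array([ 0.41781319, -0.28056523,  0.7187402 ]), 'wrist_torque': array([ 0.02212897, -0.01035988, -0.0358679 ]), 'finger_force': 0.0, 'width': 85.52716267529917} 14.0
scene {'fx': 455.6310493041702, 'fy': 455.6310493041702, 'cx': 254.06788947779668, 'cy': 189.06118159499903, 'T': array([[ 7.42060032e-01,  4.90938046e-01, -4.56428247e-01,
        -2.15553657e+02],
       [-6.70147011e-01,  5.59375067e-01, -4.87855017e-01,
        -8.32890892e+02],
       [ 1.58079920e-02,  6.67891735e-01,  7.44090544e-01,
         1.31326122e+03],
       [ 0.00000000e+00,  0.00000000e+00,  0.00000000e+00,
         1.00000000e+00]])}
side {'fx': 381.6084375532826, 'fy': 381.6084375532826, 'cx': 251.14252102579522, 'cy': 189.80273946863397, 'T': array([[ 8.87684831e-01,  1.66811673e-01, -4.29173049e-01,
        -4.91636178e+01],
       [-4.60143991e-01,  3.55436343e-01, -8.13592351e-01,
        -1.08816837e+03],
       [ 1.68269980e-02,  9.19694988e-01,  3.92272839e-01,
         6.10684911e+02],
       [ 0.00000000e+00,  0.00000000e+00,  0.00000000e+00,
         1.00000000e+00]])}
```

View pics/scene0.png

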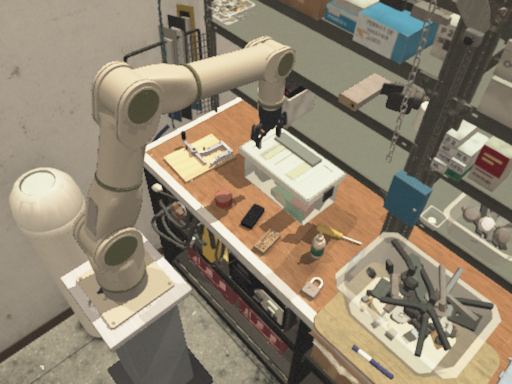

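View pics/side0.png

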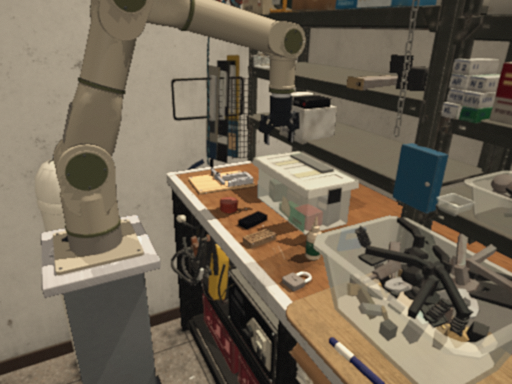

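Candidates: wooden block with brass pins at scene (267,241); black look-alike at (253,216); also the wooden bar on the shelf at (363,92). I choose (267,241). The holder is at (200,155), tin (223,200), bottle (319,245), padlock (313,288).

```bash
cat > h.py <<'E'
import numpy as np,cv2
from scipy.spatial.transform import Rotation as Ro
def cloud(c,T=None):
    h,w=c["range_z"].shape; v,u=np.mgrid[:h,:w].astype(float); z=c["range_z"]
    P=np.stack([(u-c["cx"])/c["fx"]*z,-(v-c["cy"])/c["fy"]*z,-z,np.ones_like(z)],-1)
    return (P@c["T"].T)[...,:3]
def wrist():
    from station import get_obs,read_camera
    o=get_obs(); c=dict(read_camera("wrist")); T=np.eye(4)
    T[:3,:3]=Ro.from_euler('xyz',o["eef_rot"],degrees=True).as_matrix(); T[:3,3]=o["tcp_pos"]
    c["T"]=T@c["tool_from_camera"]; return c
def wcloud(c):
    h,w=c["range_z"].shape; v,u=np.mgrid[:h,:w].astype(float); z=c["range_z"]
    x=(u-c["cx"])/c["fx"];y=(v-c["cy"])/c["fy"];r=np.hypot(x,y)+1e-9;t=np.tan(np.minimum(r,1.5))/r
    P=np.stack([x*t*z,-y*t*z,-z,np.ones_like(z)],-1)
    return (P@c["T"].T)[...,:3]
def project(c,X):  # world -> wrist pixel
    P=(np.c_[X,np.ones(len(X))]@np.linalg.inv(c["T"]).T)
    a=P[:,0];b=-P[:,1];d=-P[:,2];rr=np.hypot(a,b);th=np.arctan2(rr,d)/np.maximum(rr,1e-9)
    return np.c_[c["cx"]+c["fx"]*th*a,c["cy"]+c["fy"]*th*b]
def ortho(c,x0,x1,y0,y1,z,s): # top-down view at plane z; image up=+x, left=+y; s px/mm
    xs=np.arange(x1,x0,-1/s); ys=np.arange(y1,y0,-1/s)
    X,Y=np.meshgrid(xs,ys,indexing='ij')
    p=project(c,np.c_[X.ravel(),Y.ravel(),np.full(X.size,z)]).astype(np.float32)
    return cv2.remap(c["img"],p[:,0].reshape(X.shape),p[:,1].reshape(X.shape),cv2.INTER_LINEAR)
E
python3 - <<'E'
from h import *
for n in("scene","side"):
    c=dict(np.load(n+".npz")); P=cloud(c)
    if n=="scene":
        for nm,(u,v) in dict(holder=(195,160),knob=(183,135),tin=(223,197),black=(253,216),blk=(267,241),bottle=(319,240),padlock=(313,288),box=(290,165),bench=(200,200)).items(): print(nm,P[v,u].round())
        a=cv2.resize(c["img"][110:190,130:240],(770,560),interpolation=2)
        b=c["img"][180:305,200:340]
        cv2.imwrite("pics/crop1.png",cv2.resize(np.hstack([c["img"][118:188,135:235],c["img"][200:270,225:325]]),(800,280),interpolation=2)[...,::-1])
c=wrist(); np.savez("w0.npz",**c); cv2.imwrite("pics/w0.png",c["img"][...,::-1]); print({k:c[k] for k in("fx","fy","cx","cy","tool_from_camera")})
E
```

```text
holder [506. 293.  16.]
knob [526. 392.  72.]
tin [454.  50.  38.]
black [485. -81.  23.]
blk [ 448. -195.   22.]
bottle [ 542. -340.   94.]
padlock [ 431. -427.   26.]
box [664. -78. 163.]
bench [399. 122.   0.]
{'fx': 297.3186396354542, 'fy': 297.3186396354542, 'cx': 255.42191221211232, 'cy': 193.77753556478362, 'tool_from_camera': array([[-8.74266464e-04,  9.52146259e-01,  3.05641516e-01,
         7.81894240e+01],
       [ 9.99999556e-01,  9.39884149e-04, -6.75336926e-05,
         7.99471911e-01],
       [-3.51569569e-04,  3.05641321e-01, -9.52146658e-01,
        -1.27799709e+02],
       [ 0.00000000e+00,  0.00000000e+00,  0.00000000e+00,
         1.00000000e+00]])}
```

View pics/crop1.png

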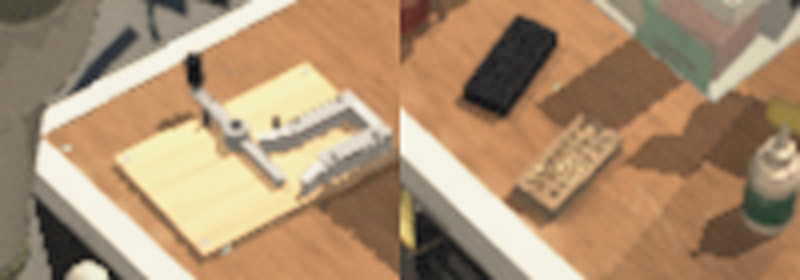

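View pics/w0.png

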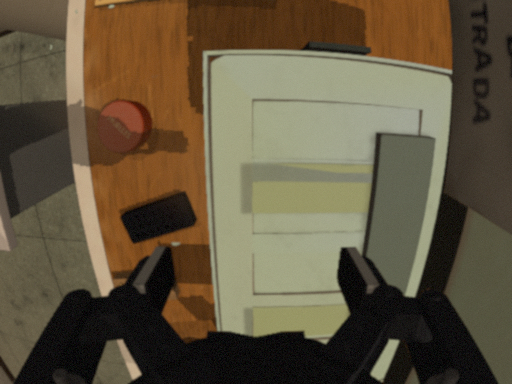

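The crop shows the wooden block with brass pins (crop 565,165) apart from the black one (510,65). The holder's latch is closed: knob at (195,70), gate tip at (280,183). Next I move the wrist over the holder.

```bash
python3 -m creep '[0,0,0,30,-20,-10,85, 0,0,0,60,-40,-20,85, 0,0,0,90,-60,-30,85, 0,0,0,120,-80,-40,85, 0,0,0,150,-100,-40,85, 0,0,0,180,-110,-40,85, 0,0,0,200,-115,-40,85, 0,0,0,200,-115,-40,85, 0,0,0,200,-115,-40,85]'
python3 - <<'E'
from h import *
c=wrist(); np.savez("w1.npz",**c)
P=wcloud(c)
im=ortho(c,360,660,180,480,12,2); cv2.imwrite("pics/o1.png",im[...,::-1])
# wood block from scene cloud
s=dict(np.load("scene.npz"));Q=cloud(s)
m=(Q[...,2]>13)&(Q[...,2]<26)&(abs(Q[...,0]-448)<90)&(abs(Q[...,1]+195)<70)
print(cv2.minAreaRect(Q[m][:,:2].astype(np.float32)),m.sum())
# knob
m=(P[...,2]>60)&(P[...,2]<85)&(P[...,0]<600)&(P[...,1]>280); print(m.sum(),np.median(P[m],0),P[m].min(0),P[m].max(0))
m=(abs(P[...,2]-12)<5)&(P[...,1]>200)&(P[...,0]<640); print(m.sum(),cv2.minAreaRect(P[m][:,:2].astype(np.float32)))
E
```

```text
clock: 1.05
tcp_pos: [510.0, 199.8, 285.1]
eef_rot: [-180.0, 0.0, 90.0]
ft_force: [0.3, -1.5, 0.0]
width: 84.8
finger_force: 0.0
((451.43023681640625, -192.24893188476562), (101.3797378540039, 46.868228912353516), 9.890633583068848) 326
98 [533.67901948 395.58922589  71.91650234] [525.40480541 393.25924976  60.0107301 ] [542.64029876 401.69909542  78.20487538]
16859 ((352.213134765625, 338.541748046875), (207.5449981689453, 616.8958740234375), 77.14632415771484)
```

View pics/o1.png

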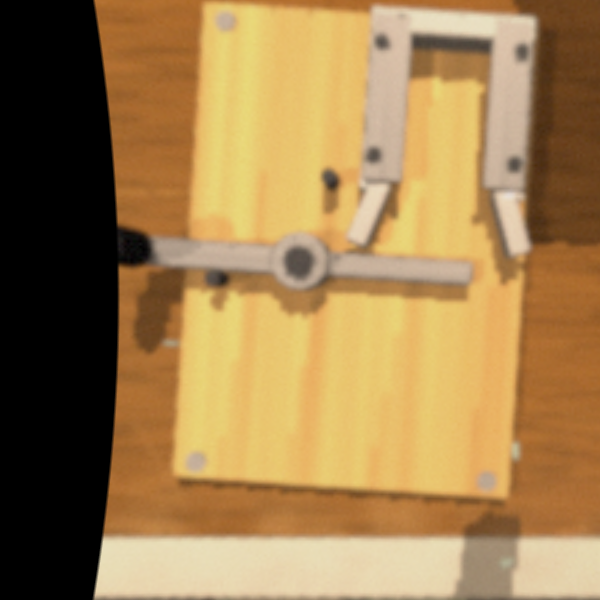

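The ortho view shows the holder at roughly -3.4° yaw: boss at (299,262), gate tip at (470,272), knob at (130,245) and near board corners at (175,476) and (508,496). Next I fit the board.

```bash
python3 - <<'E'
from h import *
import station
print(station.tip_reach)
c=dict(np.load("w1.npz")); im=ortho(c,360,680,180,480,12,2)
h=cv2.cvtColor(im,cv2.COLOR_RGB2HSV); print(h[420,300],h[350,560],h[400,150])
y=((h[...,0]>=17)&(h[...,0]<=30)&(h[...,2]>150)&(h[...,1]>60)).astype(np.uint8)
y=cv2.morphologyEx(y,cv2.MORPH_OPEN,np.ones((5,5)))
W=lambda r,cc:np.array([680-r/2,480-cc/2])
near=np.array([W(np.where(y[:,k])[0].max(),k) for k in range(230,480,5)])
left=np.array([W(r,np.where(y[r])[0].min()) for r in list(range(90,250,5))+list(range(330,500,5))])
right=np.array([W(r,np.where(y[r])[0].max()) for r in range(340,520,5)])
far=np.array([W(np.where(y[:,k])[0].min(),k) for k in range(230,350,5)])
for n,a in dict(near=near,left=left,right=right,far=far).items():
    l=cv2.fitLine(a.astype(np.float32),cv2.DIST_HUBER,0,.01,.01).ravel(); print(n,l,np.degrees(np.arctan2(l[1],l[0])))
P=wcloud(c)
for nm,lo,hi in(("knob",74,82),("boss",38,45)):
    m=(P[...,2]>lo)&(P[...,2]<hi)&(P[...,0]<600)&(P[...,0]>480)&(P[...,1]>260);print(nm,m.sum(),P[m].mean(0),P[m].min(0),P[m].max(0))
m=(P[...,0]>430)&(P[...,0]<500)&(P[...,1]<370)&(P[...,1]>250);print("board z",np.median(P[m][:,2]))
s=dict(np.load("scene.npz"));Q=cloud(s)
m=(Q[...,2]>76)&(Q[...,2]<90)&(abs(Q[...,0]-530)<30)&(abs(Q[...,1]-392)<30);print(Q[m].mean(0) if m.any() else 0,m.sum())
E
```

```text
14.0
[ 20 138 233] [ 14 180 167] [ 15 177 174]
near [ 6.098785e-03 -9.999814e-01  3.607500e+02  3.172500e+02] -89.65056
left [ 9.9740899e-01 -7.1939550e-02  5.3371375e+02  3.8621408e+02] -4.1253963
right [ 9.9828732e-01 -5.8501713e-02  4.6816315e+02  2.2260226e+02] -3.3538158
far [8.4096245e-02 9.9645764e-01 6.5666669e+02 3.3625000e+02] 85.17594
knob 35 [533.37035781 396.46032083  76.08267035] [527.20071295 394.5610839   74.08623237] [539.54828714 398.12586332  78.20487538]
boss 127 [538.98254096 321.79078177  40.07325139] [522.51102112 279.82093069  38.0251056 ] [599.63033782 403.67934374  44.72053727]
board z 11.203335560631274
[530.04879545 394.8610031   80.67694562] 7
```

```bash
python3 -m creep '[0,0,0,35,4,25,60, 0,0,0,70,8,50,60, 0,0,0,105,12,75,60, 0,0,0,140,16,90,60, 0,0,0,170,20,105,60, 0,0,0,202,23,120,60, 0,0,0,202,23,130,60, 0,0,0,202,23,130,60, 0,0,0,202,23,130,60]'
python3 - <<'E'
from h import *
c=wrist(); P=wcloud(c)
m=(P[...,2]>70)&(P[...,2]<84)&(abs(P[...,0]-533)<25)&(abs(P[...,1]-400)<25);print(m.sum(),P[m].mean(0) if m.any() else 0,P[m].min(0),P[m].max(0))
cv2.imwrite("pics/w2.png",c["img"][...,::-1]);print(project(c,np.array([[533,402,78.]])))
E
```

```text
clock: 2.0
tcp_pos: [534.2, 400.1, 155.5]
eef_rot: [180.0, 0.1, 89.9]
ft_force: [0.5, 0.9, 0.4]
width: 60.0
finger_force: 0.0
410 [533.73645997 404.46638224  75.62841578] [524.82617155 395.56362329  70.15060537] [542.2731616  411.75222938  78.5917264 ]
[[252.70777431 207.14676465]]
```

View pics/w2.png

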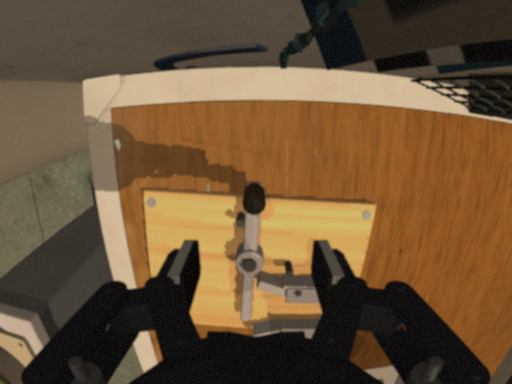

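The knob is at (254,195), between the open fingers, where expected. I descend and grip it.

```bash
python3 -m creep '[0,0,0,1,0,25,60, 0,0,0,1,0,50,60, 0,0,0,1,0,75,60, 0,0,0,1,0,97,60, 0,0,0,1,0,97,30, 0,0,0,1,0,97,10, 0,0,0,1,0,97,10, 0,0,0,1,0,97,10, 0,0,0,1,0,97,10]' 40
python3 - <<'E'
import numpy as np
# arc rows, in tool frame at start (tool x=+Y, tool y=+X), handle starts at yaw -3.7 off world y
for k in range(0,96,5):
    a=np.radians(k); b=np.radians(3.7)
    p=lambda t:75*np.array([np.cos(t),np.sin(t)]) # (world y, world x)
    d=p(a+b)-p(b); print(k,a.round(3),d.round(1))
E
```

```text
clock: 2.95
tcp_pos: [534.2, 403.3, 60.6]
eef_rot: [179.8, -0.1, 90.0]
ft_force: [-0.3, -2.1, 7.1]
width: 16.6
finger_force: 39.3
0 0.0 [0. 0.]
5 0.087 [-0.7  6.5]
10 0.175 [-2.  12.9]
15 0.262 [-3.8 19.2]
20 0.349 [-6.2 25.3]
25 0.436 [-9.1 31.2]
30 0.524 [-12.4  36.8]
35 0.611 [-16.3  42.1]
40 0.698 [-20.6  47. ]
45 0.785 [-25.3  51.5]
50 0.873 [-30.4  55.6]
55 0.96 [-35.9  59.2]
60 1.047 [-41.6  62.4]
65 1.134 [-47.6  65. ]
70 1.222 [-53.8  67.1]
75 1.309 [-60.1  68.7]
80 1.396 [-66.6  69.7]
85 1.484 [-73.1  70.1]
90 1.571 [-79.7  70. ]
95 1.658 [-86.2  69.3]
```

```bash
python3 -m creep '[0,0,0.087,-0.7,6.5,0,10, 0,0,0.175,-2,12.9,0,10, 0,0,0.262,-3.8,19.2,0,10, 0,0,0.349,-6.2,25.3,0,10, 0,0,0.436,-9.1,31.2,0,10, 0,0,0.524,-12.4,36.8,0,10, 0,0,0.611,-16.3,42.1,0,10, 0,0,0.698,-20.6,47,0,10, 0,0,0.785,-25.3,51.5,0,10, 0,0,0.785,-25.3,51.5,0,10]'
python3 - <<'E'
import numpy as np
a0=np.radians(48.7); p=lambda t:75*np.array([np.cos(t),np.sin(t)])
R=np.array([[np.cos(np.pi/4),np.sin(np.pi/4)],[-np.sin(np.pi/4),np.cos(np.pi/4)]])
for k in range(5,56,5):
    a=np.radians(k); print(k,a.round(3),(R@(p(a0+a)-p(a0))).round(1))
E
```

```text
clock: 3.95
tcp_pos: [585.9, 376.6, 60.5]
eef_rot: [179.9, -0.1, 44.8]
ft_force: [-3.2, -4.7, 9.6]
width: 16.7
finger_force: 39.5
5 0.087 [-0.7  6.5]
10 0.175 [-2.  12.9]
15 0.262 [-3.8 19.2]
20 0.349 [-6.2 25.3]
25 0.436 [-9.1 31.2]
30 0.524 [-12.4  36.8]
35 0.611 [-16.3  42.1]
40 0.698 [-20.6  47. ]
45 0.785 [-25.3  51.5]
50 0.873 [-30.4  55.6]
55 0.96 [-35.9  59.2]
```

```bash
python3 -m creep '[0,0,0.087,-0.7,6.5,0,10, 0,0,0.175,-2,12.9,0,10, 0,0,0.262,-3.8,19.2,0,10, 0,0,0.349,-6.2,25.3,0,10, 0,0,0.436,-9.1,31.2,0,10, 0,0,0.524,-12.4,36.8,0,10, 0,0,0.611,-16.3,42.1,0,10, 0,0,0.698,-20.6,47,0,10, 0,0,0.785,-25.3,51.5,0,10, 0,0,0.82,-27.3,53.2,0,10]'
```

```text
clock: 4.95
tcp_pos: [603.2, 322.5, 60.6]
eef_rot: [-179.8, -0.1, -2.1]
ft_force: [0.6, 6.7, 3.9]
width: 17.0
finger_force: 39.3
```

```bash
python3 -m creep '[0,0,0,0,2,0,10, 0,0,0,0,4,0,10, 0,0,0,0,4,0,10, 0,0,0,0,4,0,10]'
```

```text
clock: 5.35
tcp_pos: [603.1, 322.4, 60.8]
eef_rot: [-179.5, -0.2, -1.7]
ft_force: [2.7, 12.8, 0.4]
width: 16.6
finger_force: 39.3
```

```bash
python3 -m creep '[0,0,0,0,-3,0,40, 0,0,0,0,-3,0,60, 0,0,0,0,-3,0,60, 0,0,0,0,-3,-40,60, 0,0,0,0,-3,-80,60, 0,0,0,-20,0,-120,60, 0,0,0,-60,20,-160,60, 0,0,0,-95,50,-170,60, 0,0,0,-130,80,-170,60, 0,0,0,-160,110,-170,60]'
python3 -m creep '[0,0,0,-10,45,0,60, 0,0,0,-20,90,0,60, 0,0,0,-25,135,0,60, 0,0,0,-30,180,0,60, 0,0,0,-35,225,0,60, 0,0,0,-40,270,0,60, 0,0,0,-40,315,0,60, 0,0,0,-40,360,0,60, 0,0,0,-40,380,0,60, 0,0,0,-40,380,0,60]'
python3 - <<'E'
from h import *
c=wrist(); P=wcloud(c); np.savez("w3.npz",**c)
im=ortho(c,380,540,-270,-120,20,4)
hs=cv2.cvtColor(im,cv2.COLOR_RGB2HSV)
m=(P[...,2]>14)&(P[...,2]<27)&(abs(P[...,0]-451)<75)&(abs(P[...,1]+192)<60)
q=P[m]; print(m.sum(),cv2.minAreaRect(q[:,:2].astype(np.float32)),np.percentile(q[:,2],[10,50,90]))
cv2.imwrite("pics/o3.png",im[...,::-1])
E
```

```text
clock: 6.35
tcp_pos: [437.5, 210.9, 229.0]
eef_rot: [-180.0, -0.1, -2.0]
ft_force: [0.8, -1.2, 0.4]
width: 60.0
finger_force: 0.0
clock: 7.35
tcp_pos: [385.2, -169.2, 228.5]
eef_rot: [-180.0, -0.0, -2.3]
ft_force: [-0.2, 1.3, 0.5]
width: 59.9
finger_force: 0.0
3280 ((453.1944580078125, -189.69834899902344), (100.54472351074219, 45.55010986328125), 9.100484848022461) [18.00607468 19.15573817 20.18654396]
```

View pics/o3.png

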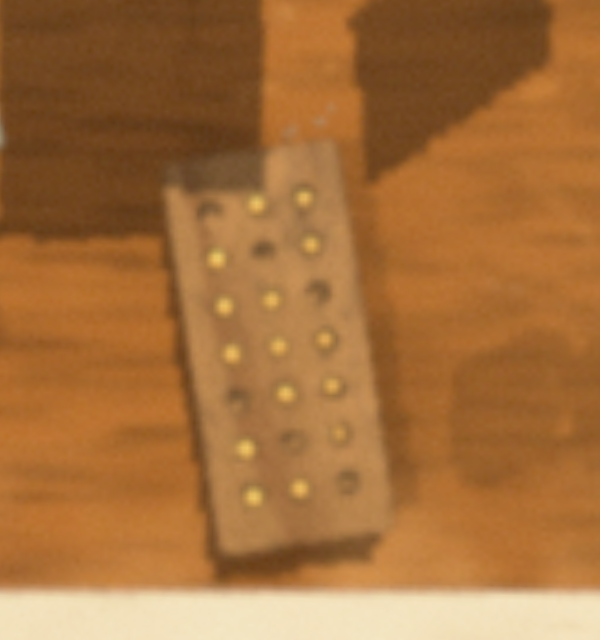

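The block is pins-up, centred at ortho (277,347), so world (453,-189.5) and yaw 9.1°. I grip it 26 mm behind its centre.

```bash
python3 -m creep '[0,0,-0.1,20,12,40,60, 0,0,-0.199,43,23,80,60, 0,0,-0.199,43,23,120,60, 0,0,-0.199,43,23,150,60, 0,0,-0.199,43,23,170,60, 0,0,-0.199,43,23,170,60, 0,0,-0.199,43,23,170,60]' 80
python3 - <<'E'
from h import *
c=wrist(); P=wcloud(c)
m=(P[...,2]>14)&(P[...,2]<27)&(abs(P[...,0]-451)<75)&(abs(P[...,1]+192)<45)
q=P[m]; print(m.sum(),cv2.minAreaRect(q[:,:2].astype(np.float32)))
E
```

```text
clock: 8.1
tcp_pos: [428.5, -189.8, 58.8]
eef_rot: [-180.0, 0.0, 9.5]
ft_force: [0.1, -1.5, 0.4]
width: 59.9
finger_force: 0.0
11413 ((453.0859680175781, -189.78318786621094), (100.16992950439453, 45.686790466308594), 8.650813102722168)
```

```bash
python3 -m creep '[0,0,0.01,-1,3.8,15,60, 0,0,0.01,-1,3.8,30,60, 0,0,0.01,-1,3.8,40.5,60, 0,0,0.01,-1,3.8,40.5,60, 0,0,0.01,-1,3.8,40.5,40, 0,0,0.01,-1,3.8,40.5,40, 0,0,0.01,-1,3.8,40.5,40, 0,0,0.01,-1,3.8,40.5,40]' 80
```

```text
clock: 8.95
tcp_pos: [428.6, -194.5, 19.0]
eef_rot: [-180.0, -0.1, 8.9]
ft_force: [-2.4, 1.5, 7.2]
width: 42.7
finger_force: 81.9
```

```bash
python3 -m creep '[0,0,0,0,0,-20,40, 0,0,0,0,0,-50,40, 0,0,0,0,0,-80,40, 0,0,0,4,-20,-110,40, 0,0,0,11,-55,-110,40, 0,0,0,20,-100,-110,40, 0,0,0,29,-145,-110,40, 0,0,0.05,38,-190,-110,40, 0,0,0.1,47,-235,-110,40, 0,0,0.15,56,-280,-110,40]' 80
python3 - <<'E'
from h import *
from station import get_obs
o=get_obs(); y=np.radians(o["eef_rot"][2]); d=np.array([449,268.4])-o["tcp_pos"][:2]; print(d, d@[np.cos(y),np.sin(y)], d@[np.sin(y),-np.cos(y)], o["eef_rot"])
E
```

```text
clock: 9.95
tcp_pos: [440.0, 92.7, 128.8]
eef_rot: [-180.0, -0.1, 0.1]
ft_force: [1.1, 0.5, -1.8]
width: 42.9
finger_force: 82.1
[  8.97652129 175.73934921] 9.393249987126909 -175.71756785116128 [-1.79956889e+02 -8.84803050e-02  1.35873178e-01]
```

```bash
python3 -m creep '[0,0,0.03,3,-45,0,40, 0,0,0.07,6,-90,0,40, 0,0,0.07,9,-130,0,40, 0,0,0.07,9,-160,0,40, 0,0,0.07,9,-172,0,40, 0,0,0.07,9,-172,0,40, 0,0,0.07,9,-172,0,40]' 80
python3 - <<'E'
from h import *
c=wrist(); P=wcloud(c); np.savez("w4.npz",**c)
y=np.radians(-4);u=np.array([np.cos(y),np.sin(y)]);v=np.array([-u[1],u[0]])
O=np.array([528.3,328])-25*v
H=np.dstack([(P[...,:2]-O)@u,(P[...,:2]-O)@v,P[...,2]])
# rails/keepers/end: points between 30 and 40 high (keeper tops) , block top
for nm,(x0,x1,y0,y1,z0,z1) in dict(keep1=(45,75,-95,15,31,42),keep2=(85,115,-95,15,31,42),boss=(-20,20,5,45,38,46),stop=(105,135,-60,-20,30,42)).items():
    m=(H[...,0]>x0)&(H[...,0]<x1)&(H[...,1]>y0)&(H[...,1]<y1)&(H[...,2]>z0)&(H[...,2]<z1)
    q=H[m]; print(nm,m.sum(),np.percentile(q,[1,50,99],axis=0).round(1).tolist() if m.any() else 0)
m=(H[...,2]>115)&(H[...,2]<135)&(H[...,0]>-90)&(H[...,0]<20)&(abs(H[...,1]+40)<45)
print("blk",m.sum(),cv2.minAreaRect(H[m][:,:2].astype(np.float32)),np.median(H[m][:,2]))
cv2.imwrite("pics/w4.png",c["img"][...,::-1])
E
```

```text
clock: 10.65
tcp_pos: [448.5, 261.4, 128.0]
eef_rot: [180.0, -0.0, -3.8]
ft_force: [-0.3, -0.7, -2.3]
width: 42.9
finger_force: 82.0
keep1 1996 [[45.4, -78.8, 33.2], [59.7, -59.5, 36.7], [74.6, -2.5, 39.0]]
keep2 0 0
boss 255 [[-6.0, 17.9, 38.3], [0.4, 24.0, 40.0], [6.8, 30.3, 42.0]]
stop 0 0
blk 17899 ((-44.76914596557617, -46.992881774902344), (90.65187072753906, 70.3974609375), 0.5780155062675476) 127.89907454610083
```

View pics/w4.png

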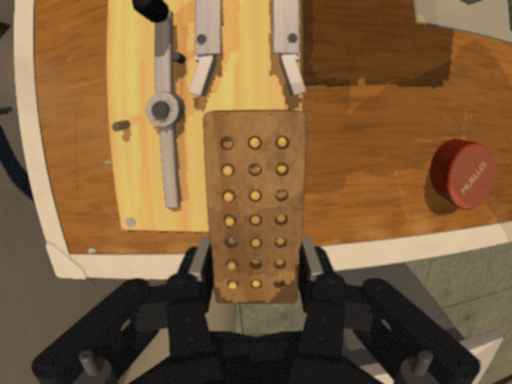

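The picture shows the latch open (gate at (170,175), knob at (150,8)), the rails' mouth at (205,85) and (290,80), and the block in the grip, level and pins-up. I check angles and lateral offset numerically before lowering.

```bash
python3 - <<'E'
from h import *
c=dict(np.load("w4.npz")); P=wcloud(c)
y=np.radians(-4);u=np.array([np.cos(y),np.sin(y)]);v=np.array([-u[1],u[0]]);O=np.array([528.3,328])-25*v
H=np.dstack([(P[...,:2]-O)@u,(P[...,:2]-O)@v,P[...,2]]).reshape(-1,3)
k=H[(H[:,2]>31)&(H[:,2]<40)&(H[:,0]>42)&(H[:,0]<110)&(abs(H[:,1]+40)<45)]
L=[]
for x in range(44,84,4):
    q=k[abs(k[:,0]-x)<2][:,1]
    if len(q)>20: L.append((x,q.min(),q[q<-40].max(),q[q>-40].min(),q.max()))
L=np.array(L);print(L[[0,-1]].round(1)); print("slopes deg",[np.degrees(np.polyfit(L[:,0],L[:,i],1)[0]).round(2) for i in range(1,5)],"x max",k[:,0].max())
b=H[(H[:,2]>122)&(H[:,2]<134)&(H[:,0]>-65)&(H[:,0]<15)&(abs(H[:,1]+45)<35)]
B=np.array([(x,q.min(),q.max()) for x in range(-50,-5,4) for q in [b[abs(b[:,0]-x)<2][:,1]] if len(q)>20])
print(B[[0,-1]].round(1),"blk slopes",[np.degrees(np.polyfit(B[:,0],B[:,i],1)[0]).round(2) for i in(1,2)],"front",np.percentile(b[:,0],99.5), "z",np.percentile(b[:,2],[5,50,95]))
E
```

```text
[[ 44.  -79.1 -59.4 -21.2  -1. ]
 [ 80.  -79.1 -59.5 -21.5  -1.3]]
slopes deg [np.float64(-0.3), np.float64(-0.12), np.float64(-0.26), np.float64(-0.57)] x max 84.56468902793392
[[-50.  -69.3 -24.1]
 [ -6.  -69.2 -24. ]] blk slopes [np.float64(0.01), np.float64(0.05)] front 0.18036040266056377 z [125.70580872 127.86651945 129.09272228]
```

```bash
python3 -m creep '[0,0,0.004,-2,-3,20,40, 0,0,0.004,-3,-6.3,45,40, 0,0,0.004,-3,-6.3,70,40, 0,0,0.004,-3,-6.3,85,40, 0,0,0.004,-3,-6.3,91,40, 0,0,0.004,-3,-6.3,94,40, 0,0,0.004,-3,-6.3,96,40, 0,0,0.004,-3,-6.3,97,40, 0,0,0.004,-3,-6.3,97,40]' 80
```

```text
clock: 11.6
tcp_pos: [446.0, 269.5, 31.4]
eef_rot: [-180.0, -0.0, -4.0]
ft_force: [-0.6, 0.3, -1.5]
width: 43.3
finger_force: 82.1
```

```bash
python3 -m creep '[0,0,0.004,0,1.6,0.5,40, 0,0,0.004,0,1.6,1,40, 0,0,0.004,0,1.6,1.5,40, 0,0,0.004,0,1.6,1.5,40]' 80; python3 -m creep '[0,0,0,0,0,0.5,40,0,0,0,0,0,1,40,0,0,0,0,0,1,40]'
```

```text
clock: 12.0
tcp_pos: [446.0, 268.5, 31.0]
eef_rot: [-179.9, -0.0, -4.2]
ft_force: [-6.1, -1.4, 15.5]
width: 43.0
finger_force: 84.1
clock: 12.3
tcp_pos: [446.1, 268.5, 31.0]
eef_rot: [-179.9, -0.0, -4.2]
ft_force: [-11.1, -5.6, 30.4]
width: 42.7
finger_force: 85.6
```

```bash
python3 -m creep '[0,0,0,0,0,-1.8,40, 0,0,0,6,0,-1.8,40, 0,0,0,13,0,-1.8,40, 0,0,0,20,0,-1.8,40, 0,0,0,27,0,-1.8,40, 0,0,0,34,0,-1.8,40, 0,0,0,40,0,-1.8,40, 0,0,0,40,0,-1.8,40]' 80
```

```text
clock: 13.1
tcp_pos: [486.4, 265.6, 31.1]
eef_rot: [-179.9, -0.1, -4.2]
ft_force: [-2.7, 0.9, 8.7]
width: 42.8
finger_force: 83.3
```

```bash
python3 -m creep '[0,0,0,6,0,0,40, 0,0,0,12,0,0,40, 0,0,0,18,0,0,40, 0,0,0,24,0,0,40, 0,0,0,29,0,0,40, 0,0,0,29,0,0,40]' 80
python3 - <<'E'
from h import *
c=wrist(); P=wcloud(c); np.savez("w5.npz",**c)
cv2.imwrite("pics/w5.png",c["img"][...,::-1])
E
```

```text
clock: 13.7
tcp_pos: [515.1, 263.5, 31.1]
eef_rot: [-179.9, -0.0, -4.2]
ft_force: [-2.2, 0.4, 8.6]
width: 42.9
finger_force: 83.4
```

View pics/w5.png

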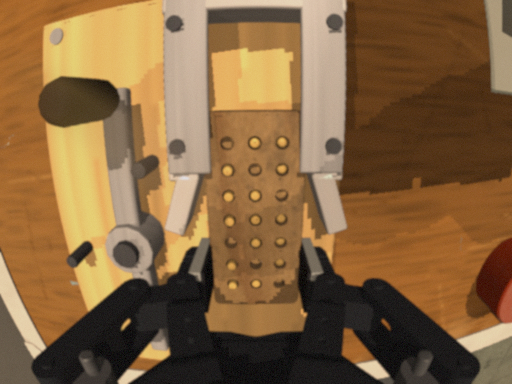

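The block's front is under the keepers at (255,112) and centred, with the fingers just before the flares. I release, back off, close and push.

```bash
python3 -m creep '[0,0,0,0,0,0,57, 0,0,0,0,0,-1,57, 0,0,0,0,0,-1,57, 0,0,0,-15,0,-1,57, 0,0,0,-32,0,-1,57, 0,0,0,-48,0,-1,57, 0,0,0,-50,0,-1,20, 0,0,0,-50,0,-1,0, 0,0,0,-50,0,-1,0, 0,0,0,-50,0,-1,0]' 40
```

```text
clock: 14.75
tcp_pos: [465.3, 266.2, 31.2]
eef_rot: [-180.0, -0.0, -4.2]
ft_force: [0.4, -0.5, 0.5]
width: 0.4
finger_force: 0.0
```

```bash
python3 -m creep '[0,0,0,8,0,0,0, 0,0,0,16,0,0,0, 0,0,0,22,0,0,0, 0,0,0,28,0,0,0, 0,0,0,33,0,0,0, 0,0,0,37,0,0,0, 0,0,0,40,0,0,0, 0,0,0,40,0,0,0]'
```

```text
clock: 15.55
tcp_pos: [504.9, 263.3, 31.1]
eef_rot: [-180.0, -0.0, -4.2]
ft_force: [-0.1, -0.2, 0.2]
width: -0.2
finger_force: 0.0
```

```bash
python3 -m creep '[0,0,0,4,0,0,0, 0,0,0,8,0,0,0, 0,0,0,11,0,0,0, 0,0,0,13,0,0,0, 0,0,0,13,0,0,0]'; python3 -m creep '[0,0,0,2,0,0,0, 0,0,0,4,0,0,0, 0,0,0,5,0,0,0, 0,0,0,5,0,0,0]'
```

```text
clock: 16.05
tcp_pos: [517.8, 262.4, 31.2]
eef_rot: [-180.0, -0.0, -4.2]
ft_force: [-0.1, 0.8, 0.4]
width: -0.2
finger_force: 0.0
clock: 16.45
tcp_pos: [522.4, 262.1, 31.1]
eef_rot: [180.0, -0.0, -4.2]
ft_force: [-0.3, -0.3, 1.1]
width: -0.2
finger_force: 0.5
```

```bash
python3 - <<'E'
from h import *
c=wrist(); np.savez("w6.npz",**c)
cv2.imwrite("pics/w6.png",c["img"][...,::-1])
E
```

```text
(no output)
```

View pics/w6.png

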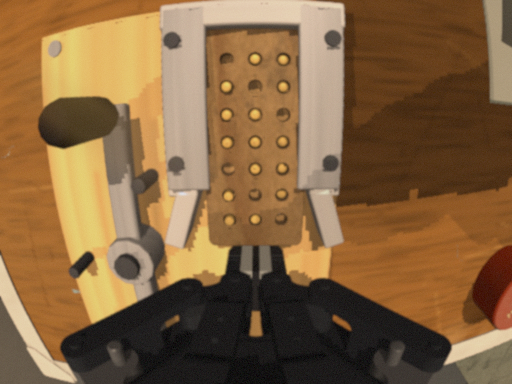

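The block follows the push, and only a small gap to the end stop is left (rows 24–30). I keep pushing until contact.

```bash
python3 -m creep '[0,0,0,2,0,0,0, 0,0,0,4,0,0,0, 0,0,0,4,0,0,0]'; python3 -m creep '[0,0,0,1.5,0,0,0, 0,0,0,3,0,0,0, 0,0,0,3,0,0,0]'
```

```text
clock: 16.8
tcp_pos: [522.6, 262.3, 30.6]
eef_rot: [179.9, 0.4, -4.1]
ft_force: [-17.9, -0.7, 11.6]
width: -0.2
finger_force: 8.7
clock: 17.1
tcp_pos: [522.8, 262.5, 30.2]
eef_rot: [179.8, 0.7, -4.0]
ft_force: [-29.9, -2.1, 21.4]
width: -0.1
finger_force: 15.0
```

```bash
python3 -m creep '[0,0,0,-15,0,-1,0, 0,0,0,-40,0,-10,0, 0,0,0,-60,0,-50,0, 0,0,0,-70,0,-90,0, 0,0,0,-70,0,-120,0, 0,0,0,-70,0,-120,0, 0,0,0,-70,0,-120,0]'
python3 - <<'E'
from h import *
c=wrist(); np.savez("w7.npz",**c); P=wcloud(c)
y=np.radians(-4.2);u=np.array([np.cos(y),np.sin(y)]);v=np.array([-u[1],u[0]]);O=np.array([528.3,328])-25*v
H=np.dstack([(P[...,:2]-O)@u,(P[...,:2]-O)@v,P[...,2]]).reshape(-1,3)
s=H[abs(H[:,1]+40)<10]; s=s[(s[:,0]>-60)&(s[:,0]<150)]
o=np.argsort(s[:,0]); 
for a in list(range(-6,26,2))+list(range(94,130,2)):
    q=s[(s[:,0]>=a)&(s[:,0]<a+2)]
    print(a,len(q),np.percentile(q[:,2],[10,50,90]).round(1) if len(q) else 0)
xs=np.arange(140,-40,-.25);ys=np.arange(20,-100,-.25)
X,Y=np.meshgrid(xs,ys,indexing='ij');W=O+X[...,None]*u+Y[...,None]*v
p=project(c,np.c_[W.reshape(-1,2),np.full(X.size,32.)]).astype(np.float32)
im=cv2.remap(c["img"],p[:,0].reshape(X.shape),p[:,1].reshape(X.shape),cv2.INTER_LINEAR)
cv2.imwrite("pics/o7.png",im[:600,:,::-1])
E
```

```text
clock: 17.8
tcp_pos: [460.0, 266.9, 151.7]
eef_rot: [-179.9, -0.1, -4.2]
ft_force: [0.1, -0.3, -1.4]
width: -0.1
finger_force: 0.0
-6 44 [10.5 11.3 12.2]
-4 46 [10.4 11.3 12.4]
-2 63 [10.3 11.2 12. ]
0 44 [10.1 11.1 12.3]
2 44 [10.4 11.2 12.2]
4 44 [10.2 11.3 12.4]
6 50 [10.2 11.  11.8]
8 60 [10.4 11.2 11.9]
10 48 [30.3 31.3 31.9]
12 48 [30.1 31.1 32. ]
14 845 [279.6 279.6 279.6]
16 72 [30.4 31.2 32. ]
18 48 [30.4 31.2 31.8]
20 72 [30.2 31.2 32.1]
22 48 [25.2 31.  32. ]
24 48 [28.2 31.2 32. ]
94 48 [30.  30.9 32. ]
96 48 [29.8 31.2 31.7]
98 56 [28.1 31.1 32.2]
100 58 [30.4 31.5 32.4]
102 50 [30.4 31.4 32.2]
104 7 [30.3 30.9 31.1]
106 0 0
108 0 0
110 0 0
112 0 0
114 0 0
116 0 0
118 0 0
120 0 0
122 0 0
124 0 0
126 0 0
128 0 0
```

View pics/o7.png

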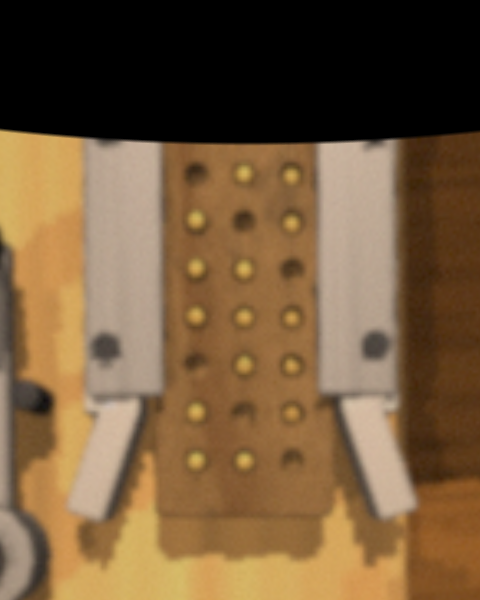

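The block's rear edge is level with the flare tips (row 517 against 519), so it is at holder x≈10 and home. Now I go back to the knob.

```bash
python3 -m creep '[0,0,0,35,-17,0,50, 0,0,0,70,-34,0,50, 0,0,0,105,-50,0,50, 0,0,0,138.5,-66,10,50, 0,0,0,138.5,-66,10,50, 0,0,0,138.5,-66,10,50]' 40
python3 - <<'E'
from h import *
c=wrist(); P=wcloud(c)
m=(P[...,2]>70)&(P[...,2]<84)&(abs(P[...,0]-603)<25)&(abs(P[...,1]-322)<25);print(m.sum(),P[m].min(0),P[m].max(0))
E
```

```text
clock: 18.45
tcp_pos: [602.1, 321.6, 138.2]
eef_rot: [179.8, 0.2, -4.2]
ft_force: [0.1, -0.5, 0.0]
width: 49.5
finger_force: 0.0
478 [596.31391942 313.81735229  70.08350755] [612.82776343 331.41112261  78.86452567]
```

```bash
python3 -m creep '[0,0,0,1.5,-1,25,50, 0,0,0,1.5,-1,50,50, 0,0,0,1.5,-1,70,50, 0,0,0,1.5,-1,80,50, 0,0,0,1.5,-1,80,30, 0,0,0,1.5,-1,80,10, 0,0,0,1.5,-1,80,10, 0,0,0,1.5,-1,80,10]' 40
```

```text
clock: 19.3
tcp_pos: [604.5, 323.6, 62.6]
eef_rot: [-179.9, -0.1, -4.2]
ft_force: [-2.6, -1.3, 4.6]
width: 16.5
finger_force: 39.3
```

```bash
python3 -m creep '[0,0,-0.087,-0.3,-6.5,0,10, 0,0,-0.175,-1.1,-13,0,10, 0,0,-0.262,-2.6,-19.4,0,10, 0,0,-0.349,-4.5,-25.7,0,10, 0,0,-0.436,-7,-31.7,0,10, 0,0,-0.524,-10,-37.5,0,10, 0,0,-0.611,-13.6,-43,0,10, 0,0,-0.698,-17.5,-48.2,0,10, 0,0,-0.785,-22,-53,0,10, 0,0,-0.785,-22,-53,0,10]'
```

```text
clock: 20.3
tcp_pos: [585.2, 379.0, 62.6]
eef_rot: [-179.9, -0.0, 41.0]
ft_force: [-4.2, -1.9, 7.4]
width: 16.6
finger_force: 39.6
```

```bash
python3 -m creep '[0,0,-0.087,-0.3,-6.5,0,10, 0,0,-0.175,-1.1,-13,0,10, 0,0,-0.262,-2.6,-19.4,0,10, 0,0,-0.349,-4.5,-25.7,0,10, 0,0,-0.436,-7,-31.7,0,10, 0,0,-0.524,-10,-37.5,0,10, 0,0,-0.611,-13.6,-43,0,10, 0,0,-0.698,-17.5,-48.2,0,10, 0,0,-0.785,-22,-53,0,10, 0,0,-0.785,-22,-53,0,10]'
```

```text
clock: 21.3
tcp_pos: [533.7, 404.4, 62.6]
eef_rot: [-180.0, -0.1, 86.0]
ft_force: [-5.5, -0.6, 6.9]
width: 16.6
finger_force: 39.6
```

Now I press toward the closed stop (tool -y is world -x).

```bash
python3 -m creep '[0,0,0,0,-2,0,10, 0,0,0,0,-4,0,10, 0,0,0,0,-5,0,10, 0,0,0,0,-5,0,10]'
```

```text
clock: 21.7
tcp_pos: [532.6, 404.3, 62.7]
eef_rot: [179.7, -0.2, 85.7]
ft_force: [7.8, 3.2, -0.6]
width: 16.7
finger_force: 39.3
```

```bash
python3 -m creep '[0,0,0,0,-2,0,10, 0,0,0,0,-4,0,10, 0,0,0,0,-4,0,10]'; python3 -m creep '[0,0,0,0,5,0,10, 0,0,0,0,5.5,0,30, 0,0,0,0,5.5,0,60, 0,0,0,0,5.5,0,60, 0,0,0,0,5,-40,60, 0,0,0,0,5,-80,60, 0,0,0,-30,0,-110,60, 0,0,0,-75,0,-140,60, 0,0,0,-120,0,-160,60, 0,0,0,-120,0,-160,60]'
python3 - <<'E'
from h import *
c=wrist(); np.savez("w8.npz",**c); P=wcloud(c)
m=(P[...,2]>70)&(P[...,2]<84)&(abs(P[...,0]-533)<35)&(abs(P[...,1]-402)<25);print(m.sum(),P[m].min(0),P[m].max(0))
cv2.imwrite("pics/w8.png",c["img"][...,::-1])
E
```

```text
clock: 22.0
tcp_pos: [532.2, 404.2, 63.0]
eef_rot: [179.3, -0.3, 85.6]
ft_force: [24.4, 7.2, -9.2]
width: 16.1
finger_force: 39.4
clock: 23.0
tcp_pos: [519.0, 278.8, 224.8]
eef_rot: [179.7, -0.0, 85.4]
ft_force: [1.2, -0.2, -0.8]
width: 59.8
finger_force: 0.0
281 [524.80319909 393.41596764  70.29906387] [542.49321564 411.40505474  79.4565571 ]
```

View pics/w8.png

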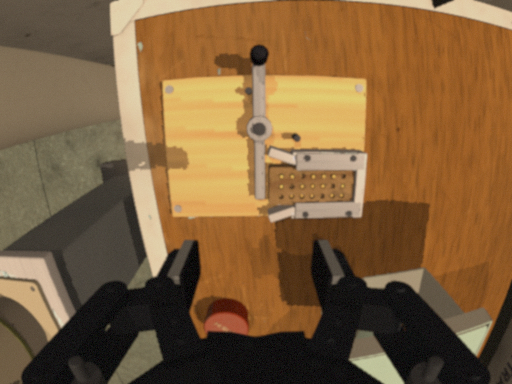

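The gate, (260,165) to (262,198), bars the channel just behind the block, and the knob (260,55) is back at its original closed position. The arm is clear.

```bash
python3 -c "
from station import *
print(close_job())"
```

```text
the job is handed in; nothing more can be done
None
```

The pinning block is fully home, pins up, against the end stop, and the latch is back at its closed stop with its gate behind the block. I handed the job in at about 23 s, with the tin, oil bottle and padlock never touched.

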